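# Ready the filter-coffee tap for a jug

### The arm

A 6-joint arm with a two-finger parallel gripper is mounted at the origin on the work surface. World frame = base frame: x ahead of the robot, y to its left, z up, the work surface at z = 0. Lengths are in m, angles in rad, forces in N, time in s.
With the tool pointing down it reaches from about 0.3 to 0.875 m from the base axis. Payload 6.4 kg.
Tool frame: the origin (TCP) lies at the very end of the fingers, on their centre line; the grasp point (between the pads) lies 19 mm behind it; z points along the fingers, y is the line along which they close (so a half turn about z gives the same grasp; the last joint's range is limited). The gripper opens to 88 mm and grips with 3 to 60 N. Pads are 18 mm wide; open, the fingers measure 123 mm over their backs; the gripper's body (75 mm by 187 mm) begins 45 mm behind the grasp point.
Start: joints at [1.134, 0.181, 1.607, -0, 1.354, -0.206], TCP at [0.132, 0.56, 0.239] pointing down, gripper open.
Joint ranges: [-2.99, 2.99], [-0.89, 2.07], [0.3, 2.58], [-1.14, 4.28], [0, 2.63], [-3.12, 3.12]. Speed limits (rad/s): [2.57, 2.57, 3.01, 3.14, 3.14, 3.14].

### API

Orientations are given as a 3x3 rotation matrix whose columns are the frame's x, y, z axes.
In Python, from rig import env gives the robot as it stands.
- The arm moves only by the tool step_arm, never from a script. Its argument "motion" is a list of rows, each a list of 5 numbers: the shift along the world's x, y, z as a fraction of full scale, then the turn about the world's z as a fraction of full scale, then the opening, from -1 (shut) to 1 (fully open). In form: [[dx, dy, dz, twist, claw], ...]. A call has 1 to 12 rows; each row is the pose to reach, as a shift and turn from the pose commanded when the call began; what a row does not reach only later rows make up. Full scale, the value 1, is 0.3 m for a shift and 0.5 rad for a turn. A row lasts 1/8 s, in which the tool goes at most 62.5 mm and 10.7 degrees, less where a joint would pass 70% of its speed; a pose out of reach is approached as far as the arm can. A call with a number of a shift or a turn outside -1 to 1 is refused whole. A call with a gripper value outside its range is refused whole. The fingers move at their own pace and stop on an object; "force" is the grip in N (left out, the last holds). Time passes only in rows, so rows that repeat a pose let the fingers close. It gives the time, the measured TCP pose, the force, the opening and the grip force at its end, in the units of the state.
- env.observe(): the state, without advancing time (a new reading comes with each control period).
- env.grab_frame(name): name is "scene" or "top" or "wrist"; returns the picture (384x512x3 uint8, blue, green, red); there is no depth.
- env.camera_params(name): a dict with "fx", "fy", "cx", "cy" (pixels), "k1" (the pictures are not rectified: a ray, as slopes to the right and down, at radius r is drawn at 1 + k1 r^2 times it, then the intrinsics apply), "R" (3x3) and "t" (3): a world point X has camera coordinates R X + t. Camera axes: x right, y down, z forward; pixel columns grow to the right and rows downward; lengths in m; the calibration is good to about 2 mm. A picture is of the moment at which its call begins: read the wrist's pose just before it. camera_params takes no time and is no camera call; for the wrist camera it gives the pose at the moment of the call.
- env.hand_in(): hands the job in; it is judged then, once.
Trained networks look in the newest picture that a camera, given by its name, has taken for a name from the list of things; names that differ only in an ending like _2 or _b are one class to them, and where a whole thing is asked for, a point or a joint stands for the part that bears it (a point fixed in the world has none). Each returns a list of dicts, best first, with "p" (0 to 1); they miss things now and then, are a little off and sometimes report something else, mostly with a low value. They report only what shows in the picture. A call takes as long as a camera call.
- env.search_frame(query, camera): "xy" ([column, row] as shares, 0 to 1, of the picture: columns of its width, rows of its height, amid what is visible of it).
- env.landmark_of(query, camera): "xy" ([column, row] as shares, 0 to 1, of the picture: columns of its width, rows of its height: a listed point, or the origin of a listed thing).
The state is a dict: "time_s": time; "joint_pos": joint angles; "qvel": joint speeds; "joint_efforts": joint torques, N m; "position": TCP position; "eef_rot": TCP orientation; "force": force on the tool from outside, world axes, zero at the start; "wrist_torque": the same for the moment, N m; "width": opening from 0.0 (shut) to 1.0 (fully open); "gripper_force": force on a finger pad.
Only numpy, scipy, OpenCV 4.12 (cv2) and the standard library are available. Lean on these libraries where they do the work, as an engineer would, in place of code of your own. Each camera call takes 0.05 s, during which the arm holds its last target. There are 200 camera calls.

### The job

Get the filter-coffee tap ready to fill the tall steel jug. First push the pointer arm of the round portion dial with a fingertip until it points at the middle of the largest of the three round marks; then push the swivelling spout round until its nozzle is over the middle of the jug's mouth. Only push, gently: pinch, lift or carry nothing, and leave the jug, cups and everything else on the counter where they stand.

Things in the scene. Friction and masses are not known exactly. Their poses are not given: they have to be found in the camera images.
- dial: portion dial: fixed black round housing, 210 mm diameter, 30 mm high, on the counter; origin at the centre of its underside, directly below the pointer's pivot; x, y level, z up
- pointer (a joint): angle of the pointer arm about the vertical axis through the dial's centre, rad; 0 = arm along the dial's own -x, positive = anticlockwise seen from above, stops at -1.4 and 1.4. Stays where it is left (friction 0.07 N m: about 1.5 N at 50 mm from the pivot); no detents
- pointer_pivot (a point): on the pointer's vertical axis, at the underside of the pointer (40 mm above the counter)
- pointer_aim (a point): the point in the air that the pointer points at: 82 mm from the pivot, straight ahead of the arm's tip, at the radius of the marks. The pointer is a steel bar 12 mm wide whose faces reach from 44 to 62 mm above the counter, with a pointed tip 66 mm from the pivot, and a round hub of 34 mm diameter, top 66 mm above the counter; push on the bar's side 45 to 55 mm from the pivot
- mark_large: largest of the three round aluminium marks on the dial's top: disc 32 mm diameter, 5 mm thick (top 35 mm above the counter), fixed; origin at the centre of its underside, 82 mm from the pivot
- mark_medium: middle mark: the same, 21 mm diameter
- mark_small: smallest mark: the same, 12 mm diameter
- tap: filter-coffee tap: fixed steel drip tray 295 x 430 mm, 15 mm high, with an upright column of 38 mm diameter; origin at the column's foot, directly below the spout's pivot; its own -x points from the column over the middle of the tray. The spout belongs to it
- spout (a joint): angle of the spout about the column, rad; 0 = along the tap's own -x, positive = anticlockwise seen from above, stops at -1.5 and 1.5. Stays where it is left (friction 0.18 N m: about 1.4 N at 130 mm from the pivot); no detents
- spout_pivot (a point): on the column's axis at the height of the spout tube's centre line, 200 mm above the counter; the swivel's cap tops out 226 mm above the counter
- nozzle (a point): centre of the lower end of the nozzle, 190 mm from the column's axis, 162 mm above the counter. The spout is a level steel tube of 18 mm diameter from the swivel (46 mm diameter), ending in a nozzle 24 mm in diameter that points down; push on the tube's side about 130 mm from the pivot
- jug: tall steel jug standing on the drip tray, 120 mm high (rim 135 mm above the counter), mouth about 76 mm wide, with a bar handle on its own +y side; loose, about 0.3 to 0.6 kg; origin at the centre of its underside, below the middle of its mouth
- mug: white mug on the drip tray, 80 mm diameter, 85 mm high, handle on its +y side; loose; origin at the centre of its underside
- cup: small white cup without handle on the drip tray, 64 mm diameter, 58 mm high; loose; origin at the centre of its underside
- tamper: wooden tamper, 58 mm diameter, 80 mm high, loose; origin at the centre of its underside
- jar: amber glass jar with a wooden lid, 72 mm diameter, 100 mm high, loose; origin at the centre of its underside
- tipbowl: glass bowl, 110 mm diameter, 70 mm high, loose; origin at the centre of its underside
- spoon: steel spoon 130 mm long, lying flat, loose; origin under its middle
- saucers: stack of white saucers, 120 mm diameter, 36 mm high, loose; origin at the centre of its underside

How it is judged:
By the outcome, as a careful person would: the job done as asked, in the order asked, and still so for the second after the job is handed in, with the robot touching nothing.
It also fails if it takes over 72 s, if anything falls off the work surface, if the arm or the gripper's body presses on something with over 40 N, if the wrist force passes 120 N, or if a joint passes its speed limit or range.

## Working session

There is one attempt and no reset: what is moved stays moved. The work goes in short steps, Python scripts to look and compute and a tool call to move; the robot and the scene stay as the last step left them, time stands still between calls to the robot, and variables do not carry over. Pictures are saved under pics/ and viewed, at most 10 in all, crops included, and the job is handed in when it is done.

Besides the shell and the picture viewer there is one more tool, called after "Request:" as name(argument=value, ...), one argument or row to a line, values as JSON. step_arm: Moves the arm, as the interface text tells. Shift numbers are shares of 0.3 m and turn numbers shares of 0.5 rad, none past 1 either way. Its arguments: {"type":"object","properties":{"motion":{"type":"array","items":{"type":"array","items":{"type":"number","minimum":-1,"maximum":1}}},"force":{"type":"number"}},"required":["motion"]}

```bash
mkdir -p pics; ls
cat > h.py <<'E'
import numpy as np, cv2
from rig import env
from scipy.optimize import least_squares
def ray(cam,xy,P=None):
    P=P or env.camera_params(cam)
    u=np.array([(xy[0]*512-P["cx"])/P["fx"],(xy[1]*384-P["cy"])/P["fy"]])
    s=u.copy()
    for _ in range(20): s=u/(1+P["k1"]*(s@s))
    R=np.array(P["R"]);t=np.array(P["t"])
    return -R.T@t, R.T@np.array([s[0],s[1],1.])
def atz(cam,xy,z,P=None):
    o,d=ray(cam,xy,P); return o+d*(z-o[2])/d[2]
def proj(cam,X,P=None):
    P=P or env.camera_params(cam)
    c=np.array(P["R"])@X+np.array(P["t"]); s=c[:2]/c[2]; s=s*(1+P["k1"]*(s@s))
    return np.array([s[0]*P["fx"]+P["cx"],s[1]*P["fy"]+P["cy"]])
def tri(rays):
    A=0;b=0
    for o,d in rays:
        d=d/np.linalg.norm(d);M=np.eye(3)-np.outer(d,d);A=A+M;b=b+M@o
    X=np.linalg.solve(A,b)
    return X,[np.linalg.norm(np.cross(X-o,d/np.linalg.norm(d))) for o,d in rays]
E
cat > a.py <<'E'
from h import *
np.set_printoptions(precision=4,suppress=True)
H=dict(dial=0,pointer_pivot=.04,pointer_aim=.04,mark_large=.03,mark_medium=.03,mark_small=.03,tap=0,spout_pivot=.2,nozzle=.162,jug=.015,mug=.015,cup=.015,tamper=0,jar=0,tipbowl=0,spoon=0,saucers=0)
s=env.observe(); print(s["time_s"],s["position"],s["force"])
for c in("scene","top"):
    im=env.grab_frame(c); cv2.imwrite(f"pics/{c}0.png",im)
    print(c, -np.array(env.camera_params(c)["R"]).T@env.camera_params(c)["t"])
    for q,z in H.items():
        for r in env.landmark_of(q,c)[:2]:
            print(q,round(r["p"],2),np.array(r["xy"])*[512,384],atz(c,r["xy"],z)[:2])
print(env.observe()["time_s"])
E
python3 a.py
```

```text
pics
0.0 [0.1313 0.5593 0.2378] [ 0.5628  0.078  -0.8146]
scene [1.0603 0.7872 1.2423]
dial 0.94 [319.1808 279.0912] [0.5139 0.2828]
dial 0.43 [261.0176 195.1104] [ 0.4871 -0.1271]
pointer_pivot 0.72 [264.6016 196.608 ] [ 0.498  -0.0846]
pointer_pivot 0.53 [319.1808 276.096 ] [0.525  0.2903]
pointer_aim 0.66 [342.5792 279.8976] [0.4695 0.3397]
mark_large 0.61 [324.7104 259.584 ] [0.4676 0.2453]
mark_large 0.58 [352.6144 352.896 ] [0.5876 0.5358]
mark_medium 0.51 [338.2784 292.1088] [0.5034 0.3632]
tap 0.64 [261.3248 232.512 ] [0.5784 0.0243]
spout_pivot 0.56 [209.7152 176.9088] [ 0.6844 -0.1369]
nozzle 0.69 [252.9792 158.592 ] [ 0.4957 -0.1716]
jug 0.57 [261.12  196.416] [ 0.4971 -0.1103]
mug 0.7 [233.7792 177.9072] [ 0.5391 -0.2475]
tamper 0.77 [271.7184 315.4176] [0.7155 0.3097]
tamper 0.42 [214.2208 214.1184] [ 0.6839 -0.1367]
jar 0.59 [215.3984 131.2128] [ 0.4649 -0.5488]
jar 0.39 [341.8112 289.3056] [0.4736 0.3507]
tipbowl 0.59 [195.584  147.1872] [ 0.5848 -0.5002]
tipbowl 0.49 [325.2224 260.3904] [0.4534 0.2354]
spoon 0.61 [387.8912 326.784 ] [0.433  0.5228]
spoon 0.41 [344.217
[... 541 characters left out ...]
.9136] [ 0.6742 -0.1223]
tap 0.74 [107.008 237.696] [0.4352 0.5195]
spout_pivot 0.74 [270.8992 165.0816] [ 0.675  -0.1301]
nozzle 0.84 [283.0848 218.304 ] [ 0.4837 -0.1702]
nozzle 0.64 [144.1792 222.4896] [0.4824 0.3366]
jug 0.68 [259.7888 222.2976] [ 0.4788 -0.0895]
mug 0.6 [305.7152 206.7072] [ 0.5357 -0.2739]
mug 0.34 [284.5184 214.6176] [ 0.5066 -0.1885]
cup 0.74 [225.0752 201.9072] [0.5637 0.0462]
tamper 0.51 [157.9008 168.192 ] [0.7097 0.3154]
tamper 0.31 [369.5104 222.912 ] [ 0.4651 -0.5278]
jar 0.57 [373.1968 224.2176] [ 0.4594 -0.5422]
tipbowl 0.76 [364.4928 194.6112] [ 0.5792 -0.5141]
spoon 0.76 [106.9056 237.8112] [0.4348 0.52  ]
saucers 0.4 [145.408  223.7184] [0.4865 0.3666]
1.8
```

Run:
```python
import cv2
im=cv2.imread("pics/top0.png"); cv2.imwrite("pics/topc.png",cv2.resize(im[140:270,130:330],None,fx=4,fy=4,interpolation=cv2.INTER_CUBIC))
im=cv2.imread("pics/scene0.png"); cv2.imwrite("pics/scenec.png",cv2.resize(im[120:330,190:390],None,fx=2.8,fy=2.8,interpolation=cv2.INTER_CUBIC))
```

```text
(no output)
```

View pics/topc.png

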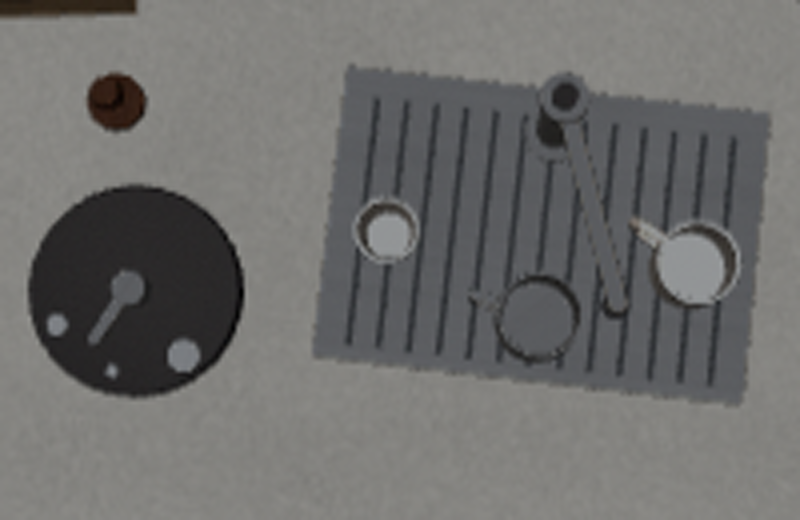

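View pics/scenec.png

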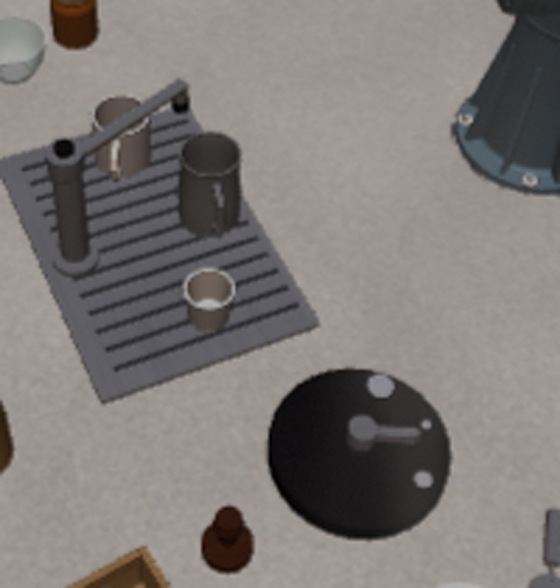

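The top crop shows the dial hub at crop (127,288) and the pointer tip at (95,340). The large mark is at (184,355), medium (57,325) and small (111,371). The spout runs from (567,98) to its nozzle at (617,305), and the jug's mouth is at (537,318), left of the nozzle. The scene crop agrees. Next is a closer wrist view of the dial.

Run:
```python
from h import *
np.set_printoptions(precision=4,suppress=True)
s=env.observe();print(s["eef_rot"],s["width"])
P=env.camera_params("wrist");R=np.array(P["R"]);c=-R.T@P["t"];print(c-s["position"],R,P["fx"],P["cx"],P["cy"],P["k1"])
def px(x,y):return ((130+x/4)/512,(140+y/4)/384)
def ps(x,y):return ((190+x/2.8)/512,(120+y/2.8)/384)
for n,a,b,z in[("hub",(127,287),(362,428),.066),("large",(184,355),(380,385),.035),("med",(57,325),(423,480),.035),("small",(111,371),(426,425),.035),("tip",(93,342),(419,433),.062),("cap",(567,96),(64,148),.226),("jugmouth",(538,318),(210,155),.135)]:
    print(n,atz("top",px(*a),z),atz("scene",ps(*b),z),tri([ray("top",px(*a)),ray("scene",ps(*b))]))
```

```text
[[-0.9735  0.2287  0.    ]
 [ 0.2287  0.9735 -0.    ]
 [-0.     -0.     -1.    ]] 0.9976366875276816
[-0.0802  0.019   0.1469] [[ 0.2293  0.9734 -0.    ]
 [ 0.9224 -0.2172  0.3193]
 [ 0.3108 -0.0732 -0.9476]] 288.678324366976 255.03244450262204 196.3478358688272 0.022066688053681262
hub [0.5274 0.2894 0.066 ] [0.5294 0.2919 0.066 ] (array([0.5277, 0.2901, 0.062 ]), [np.float64(0.000100588087606715), np.float64(0.0001005880876067329)])
large [0.4617 0.2396 0.035 ] [0.4623 0.2428 0.035 ] (array([0.4612, 0.2407, 0.0316]), [np.float64(0.0008372885452514983), np.float64(0.0008372885452513915)])
med [0.4944 0.3637 0.035 ] [0.4967 0.3676 0.035 ] (array([0.4944, 0.3653, 0.0293]), [np.float64(0.0004887101023638698), np.float64(0.0004887101023639896)])
small [0.448  0.3111 0.035 ] [0.4496 0.3138 0.035 ] (array([0.4479, 0.312 , 0.0311]), [np.float64(0.0003239221293143985), np.float64(0.00032392212931431455)])
tip [0.4755 0.3232 0.062 ] [0.4765 0.3284 0.062 ] (array([0.4748, 0.3253, 0.0563]), [np.float64(0.0013848897853962485), np.float64(0.0013848897853962698)])
cap [ 0.6744 -0.1317  0.226 ] [ 0.6766 -0.1249  0.226 ] (array([ 0.6747, -0.1316,  0.2192]), [np.float64(0.0009375363424534265), np.float64(0.0009375363424533796)])
jugmouth [ 0.4827 -0.1034  0.135 ] [ 0.4886 -0.1     0.135 ] (array([ 0.4841, -0.1045,  0.1283]), [np.float64(0.0013241516205540732), np.float64(0.0013241516205539363)])
```

Request:
step_arm(
  motion=[
    [0.2, -0.2, 0.2, 0, -1],
    [0.4, -0.4, 0.2, 0, -1],
    [0.6, -0.6, 0.2, 0, -1],
    [0.8, -0.8, 0.2, 0, -1],
    [0.9, -0.9, 0.2, 0, -1],
    [0.9, -0.9, 0.2, 0, -1],
    [0.9, -0.9, 0.2, 0, -1],
  ],
)

```text
time_s: 2.68
position: [0.4037, 0.2872, 0.299]
eef_rot: [[-0.973, 0.233, 0.001], [0.233, 0.973, -0.0], [-0.001, -0.0, -1.0]]
force: [-0.1, 0.3, 0.8]
width: 0.227
gripper_force: 0.0
```

Run:
```python
from h import *
np.set_printoptions(precision=4,suppress=True)
P=env.camera_params("wrist");im=env.grab_frame("wrist");cv2.imwrite("pics/w1.png",im);import json
json.dump({k:np.array(v).tolist() for k,v in P.items()},open("w1.json","w"))
for n,z in dict(pointer_pivot=.04,pointer_aim=.04,mark_large=.03,mark_medium=.03,mark_small=.03).items():
    for r in env.landmark_of(n,"wrist")[:2]: print(n,round(r["p"],2),np.array(r["xy"])*[512,384],atz("wrist",r["xy"],z,P)[:2])
for n,X in dict(hub=(.5277,.2901,.066),large=(.4617,.2405,.035),med=(.4945,.365,.035),small=(.448,.312,.035)).items(): print(n,proj("wrist",np.array(X),P))
```

```text
pointer_pivot 0.81 [272.6912 236.3136] [0.5271 0.286 ]
pointer_aim 0.68 [297.8816 189.8112] [0.4616 0.3382]
mark_large 0.52 [233.4208 200.2944] [0.4586 0.2402]
mark_large 0.23 [318.208  201.9072] [0.4913 0.3656]
mark_small 0.58 [275.8144 183.8976] [0.4482 0.3086]
hub [276.5702 244.1003]
large [233.9219 203.2224]
med [318.8675 205.0125]
small [278.2484 184.19  ]
```

View pics/w1.png

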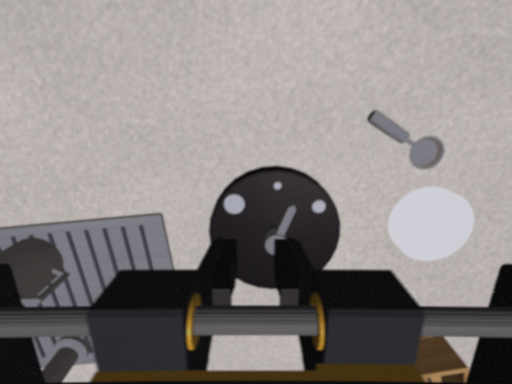

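The wrist picture shows the large mark at (234,204), small (278,185), medium (319,206) and the hub at about (275,242), half hidden by the fingers. The pointer tip is at about (292,207). I'll refine these with blobs.

Run:
```python
from h import *
import json
np.set_printoptions(precision=4,suppress=True)
P=json.load(open("w1.json"))
def blobs(cam,f,box,th,P=None):
    g=cv2.imread(f,0); x0,y0,x1,y1=box; m=(g[y0:y1,x0:x1]>th).astype(np.uint8)
    n,l,st,c=cv2.connectedComponentsWithStats(m)
    for i in range(1,n):
        if 4<st[i,4]<700:
            ys,xs=np.where(l==i); w=g[y0:y1,x0:x1][ys,xs].astype(float)-th+10
            p=np.array([(xs*w).sum(),(ys*w).sum()])/w.sum()+[x0,y0]
            q=(p+.5)/[512,384]
            print(cam,st[i,4],p,"z35",atz(cam,q,.035,P)[:2],"z62",atz(cam,q,.062,P)[:2])
blobs("wrist","pics/w1.png",(222,175,330,230),75,P)
blobs("top","pics/top0.png",(140,190,188,237),75)
blobs("scene","pics/scene0.png",(290,255,348,308),75)
```

```text
wrist 163 [227.3505 179.8283] z35 [0.4249 0.241 ] z62 [0.4182 0.2453]
wrist 226 [322.9376 181.0421] z35 [0.4596 0.3776] z62 [0.4506 0.3729]
wrist 74 [277.1585 185.2551] z35 [0.4502 0.3106] z62 [0.4418 0.3104]
wrist 379 [233.778  203.6386] z35 [0.4633 0.2406] z62 [0.4541 0.245 ]
wrist 180 [318.4179 206.071 ] z35 [0.497  0.3647] z62 [0.4856 0.3608]
wrist 226 [287.2357 218.0231] z35 [0.5053 0.3148] z62 [0.4933 0.3142]
top 49 [142.6731 192.7675] z35 [0.605  0.3676] z62 [0.6017 0.3617]
top 47 [184.5198 192.6931] z35 [0.6007 0.2025] z62 [0.5975 0.1991]
top 85 [159.402  214.4303] z35 [0.5176 0.3022] z62 [0.5156 0.2973]
top 21 [143.7123 220.7812] z35 [0.4943 0.3639] z62 [0.4927 0.358 ]
top 53 [175.3949 228.5123] z35 [0.4607 0.2401] z62 [0.4596 0.2361]
top 61 [143.1353 233.0653] z35 [0.4464 0.3663] z62 [0.4455 0.3604]
top 61 [183.829  233.0624] z35 [0.442  0.2073] z62 [0.4412 0.2038]
top 6 [157.4945 232.1808] z35 [0.4483 0.3101] z62 [0.4474 0.3051]
scene 40 [292.5102 257.1663] z35 [0.5556 0.1874] z62 [0.5669 0.2008]
scene 59 [325.5331 257.6675] z35 [0.4629 0.2454] z62 [0.4763 0.2575]
scene 110 [342.623  259.0542] z35 [0.4178 0.2789] z62 [0.4321 0.2902]
scene 114 [324.2888 272.9891] z35 [0.5016 0.2899] z62 [0.5141 0.301 ]
scene 10 [341.827  271.0934] z35 [0.4487 0.3135] z62 [0.4624 0.3241]
scene 36 [340.7613 290.7248] z35 [0.4958 0.3673] z62 [0.5084 0.3767]
scene 60 [293.0313 304.1442] z35 [0.6493 0.3279] z62 [0.6585 0.3382]
scene 50 [344.5196 304.1851] z35 [0.5145 0.4093] z62 [0.5267 0.4177]
```

```bash
cat >> h.py <<'E'
PIV=np.array([.5282,.2899])
def tcp(piv,a,r,off,sgn): # off: TCP distance from bar centre line, behind push; sgn +1 anticlockwise push
    d=-np.array([np.cos(a),np.sin(a)]); n=sgn*np.array([np.sin(a),-np.cos(a)])
    return piv+r*d-off*n
def state():
    s=env.observe(); R=np.array(s["eef_rot"]); yaw=np.arctan2(-R[0,1],R[1,1])
    print("t",s["time_s"],"pos",np.round(s["position"],4),"yaw",round(yaw,4),"w",round(s["width"],3),"F",np.round(s["force"],2)); return s,yaw
E
python3 - <<'E'
from h import *
state();s,y=state();p=s["position"]
for a,off in [(-.583,.0355),(-.583,.0235),(-.3,.0235),(0,.0235),(.3,.0235),(.55,.0235),(.631,.0235)]:
    q=tcp(PIV,a,.05,off,1); print(a,q,(q-p[:2])/.3,(.047-p[2])/.3,(a-y)/.5)
E
```

```text
t 2.975 pos [0.4007 0.2906 0.2987] yaw -0.2295 w 0.006 F [-0.14 -0.41 -0.31]
t 2.975 pos [0.4007 0.2906 0.2987] yaw -0.2295 w 0.006 F [-0.14 -0.41 -0.31]
-0.583 [0.5060031  0.34706247] [0.35104166 0.18826858] -0.838839550545412 -0.7069900436658518
-0.583 [0.49939673 0.33704469] [0.32902043 0.15487599] -0.838839550545412 -0.7069900436658518
-0.3 [0.4873779  0.32712642] [0.28895765 0.12181508] -0.838839550545412 -0.14099004366585194
0 [0.4782 0.3134] [0.25836465 0.07606035] -0.838839550545412 0.45900995633414804
0.3 [0.47348845 0.2975744 ] [0.24265948 0.02330834] -0.838839550545412 1.059009956334148
0.55 [0.47329062 0.28379996] [ 0.24200006 -0.02260643] -0.838839550545412 1.5590099563341482
0.631 [0.47396422 0.27937717] [ 0.24424538 -0.03734909] -0.838839550545412 1.721009956334148
```

Request:
step_arm(
  motion=[
    [0.18, 0.1, -0.1, -0.35, -1],
    [0.351, 0.188, -0.2, -0.707, -1],
    [0.351, 0.188, -0.4, -0.707, -1],
    [0.351, 0.188, -0.5, -0.707, -1],
    [0.351, 0.188, -0.6, -0.707, -1],
    [0.351, 0.188, -0.7, -0.707, -1],
    [0.351, 0.188, -0.8, -0.707, -1],
    [0.351, 0.188, -0.838, -0.707, -1],
    [0.351, 0.188, -0.838, -0.707, -1],
    [0.351, 0.188, -0.838, -0.707, -1],
  ],
)

```text
time_s: 4.22
position: [0.5076, 0.347, 0.0488]
eef_rot: [[-0.834, 0.551, 0.002], [0.551, 0.834, 0.001], [-0.001, 0.002, -1.0]]
force: [0.3, -0.6, -0.2]
width: 0.004
gripper_force: 0.0
```

Run:
```python
from h import *
im=env.grab_frame("top")[180:250,130:230]; jm=env.grab_frame("scene")[230:310,270:370]
cv2.imwrite("pics/t2.png",np.hstack([cv2.resize(im,(400,320),interpolation=2),cv2.resize(jm,(400,320),interpolation=2)]))
s,y=state();p=s["position"]
for a in (-.583,-.45,-.3,-.15,0,.15,.3):
    q=tcp(PIV,a,.05,.0235,1); print(a,(q-p[:2])/.3,(.047-p[2])/.3,(a-y)/.5)
```

```text
t 4.325 pos [0.5077 0.3467 0.0488] yaw -0.5841 w -0.001 F [-1.    0.32  0.86]
-0.583 [-0.02776783 -0.03226462] -0.006090857518289139 0.002168548080975441
-0.45 [-0.04775916 -0.04638432] -0.006090857518289139 0.26816854808097534
-0.3 [-0.06783061 -0.06532553] -0.006090857518289139 0.5681685480809754
-0.15 [-0.08484614 -0.0870535 ] -0.006090857518289139 0.8681685480809753
0 [-0.09842361 -0.11108026] -0.006090857518289139 1.1681685480809754
0.15 [-0.10825811 -0.13686622] -0.006090857518289139 1.4681685480809754
0.3 [-0.11412878 -0.16383227] -0.006090857518289139 1.7681685480809755
```

View pics/t2.png

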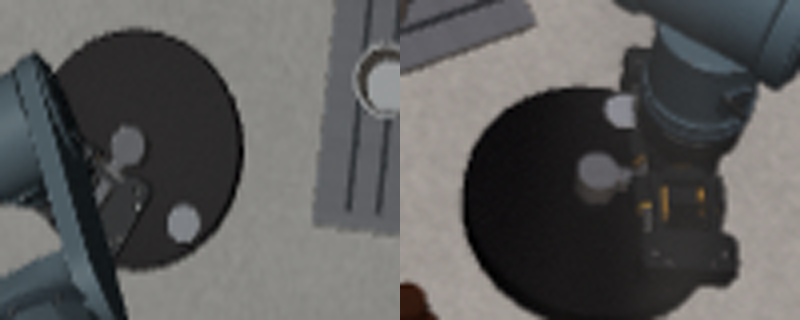

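The arm now hides the pointer in both views, but the fingers stand beside the bar on its +y side. I'm pushing along the arc in small rows.

Request:
step_arm(
  motion=[
    [-0.013, -0.018, -0.003, 0, -1],
    [-0.024, -0.032, -0.003, 0, -1],
    [-0.034, -0.039, -0.003, 0.134, -1],
    [-0.044, -0.046, -0.003, 0.268, -1],
    [-0.054, -0.055, -0.003, 0.42, -1],
    [-0.064, -0.065, -0.003, 0.568, -1],
    [-0.073, -0.076, -0.003, 0.72, -1],
    [-0.081, -0.087, -0.003, 0.868, -1],
    [-0.087, -0.097, -0.003, 0.99, -1],
    [-0.087, -0.097, -0.003, 0.99, -1],
  ],
)

```text
time_s: 5.58
position: [0.4806, 0.3167, 0.0466]
eef_rot: [[-0.996, 0.09, 0.0], [0.09, 0.996, 0.0], [-0.0, 0.0, -1.0]]
force: [0.2, -0.7, 0.0]
width: 0.006
gripper_force: 0.0
```

Run:
```python
from h import *
s,y=state();p=s["position"]
for a in (-.1,0,.1,.2,.3,.4,.5,.55,.631):
    q=tcp(PIV,a,.05,.0235,1); print(a,(q-p[:2])/.3,(.047-p[2])/.3,(a-y)/.5)
```

```text
t 5.575 pos [0.4806 0.3167 0.0466] yaw -0.0903 w 0.006 F [ 0.23 -0.74  0.04]
-0.1 [0.00067556 0.00517097] 0.0014435304631111915 -0.019484060853792617
0 [-0.00797736 -0.01107659] 0.0014435304631111915 0.1805159391462074
0.1 [-0.014965   -0.02810683] 0.0014435304631111915 0.3805159391462074
0.2 [-0.02021755 -0.0457496 ] 0.0014435304631111915 0.5805159391462074
0.3 [-0.02368252 -0.0638286 ] 0.0014435304631111915 0.7805159391462073
0.4 [-0.0253253 -0.0821632] 0.0014435304631111915 0.9805159391462075
0.5 [-0.02512945 -0.10057021] 0.0014435304631111915 1.1805159391462074
0.55 [-0.02434195 -0.10974337] 0.0014435304631111915 1.2805159391462075
0.631 [-0.02209663 -0.12448603] 0.0014435304631111915 1.4425159391462075
```

Request:
step_arm(
  motion=[
    [-0.008, -0.011, 0, 0.18, -1],
    [-0.015, -0.028, 0, 0.38, -1],
    [-0.02, -0.045, 0, 0.58, -1],
    [-0.023, -0.064, 0, 0.78, -1],
    [-0.025, -0.082, 0, 0.98, -1],
    [-0.025, -0.082, 0, 0.98, -1],
  ],
)

```text
time_s: 6.32
position: [0.4732, 0.2922, 0.0465]
eef_rot: [[-0.922, -0.388, 0.0], [-0.388, 0.922, -0.0], [-0.0, -0.0, -1.0]]
force: [-0.9, -0.1, 0.5]
width: 0.004
gripper_force: 0.0
```

Run:
```python
from h import *
im=env.grab_frame("top")[180:250,130:230]; jm=env.grab_frame("scene")[230:310,270:370]
cv2.imwrite("pics/t3.png",np.hstack([cv2.resize(im,(400,320),interpolation=2),cv2.resize(jm,(400,320),interpolation=2)]))
s,y=state();p=s["position"]
for a in (.4,.5,.55,.6,.631):
    q=tcp(PIV,a,.05,.0235,1); print(a,(q-p[:2])/.3,(.047-p[2])/.3,(a-y)/.5)
```

```text
t 6.425 pos [0.4733 0.2924 0.0465] yaw 0.3978 w 0.005 F [ 0.13 -0.04 -0.27]
0.4 [-0.00091523 -0.00121816] 0.001713309510996917 0.004430937992355499
0.5 [-0.00071939 -0.01962517] 0.001713309510996917 0.20443093799235545
0.55 [ 6.81221939e-05 -2.87983272e-02] 0.001713309510996917 0.30443093799235554
0.6 [ 0.00131311 -0.03792067] 0.001713309510996917 0.4044309379923554
0.631 [ 0.00231344 -0.04354098] 0.001713309510996917 0.46643093799235547
```

View pics/t3.png

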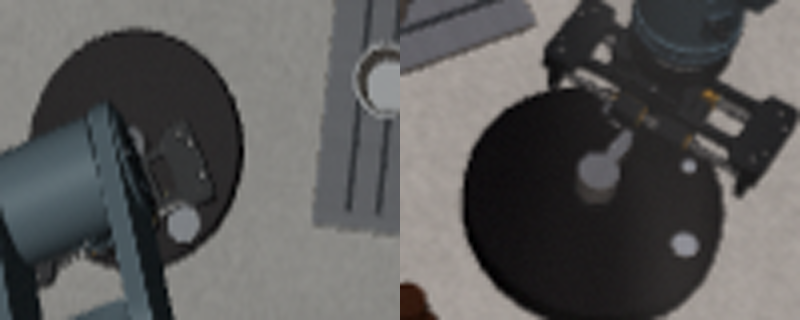

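The pointer is following: in the scene panel the bar now leaves the hub at (600,172) towards upper right (630,130). I'll push a little short of the goal, back off and measure.

Request:
step_arm(
  motion=[
    [-0.001, -0.01, 0, 0.1, -1],
    [-0.001, -0.02, 0, 0.2, -1],
    [0, -0.029, 0, 0.3, -1],
    [0.001, -0.034, 0, 0.36, -1],
    [0.001, -0.034, 0, 0.36, -1],
    [-0.015, -0.005, 0, 0.36, -1],
    [-0.02, 0.02, 0.1, 0.36, -1],
    [-0.1, 0.15, 0.25, 0.36, -1],
    [-0.25, 0.2, 0.45, 0, -1],
    [-0.4, 0.2, 0.65, -0.4, -1],
    [-0.5, 0.2, 0.8, -0.6, -1],
    [-0.5, 0.2, 0.8, -0.8, -1],
  ],
)

```text
time_s: 7.92
position: [0.3221, 0.3538, 0.2903]
eef_rot: [[-1.0, 0.002, 0.005], [0.002, 1.0, 0.003], [-0.005, 0.003, -1.0]]
force: [0.2, -0.1, 0.5]
width: 0.005
gripper_force: 0.0
```

```bash
cat > m.py <<'E'
from h import *
import sys
np.set_printoptions(precision=4,suppress=True)
s,y=state()
P=env.camera_params("wrist");w=env.grab_frame("wrist");t=env.grab_frame("top");c=env.grab_frame("scene")
hp=proj("wrist",np.array([.5282,.2899,.066]),P);print("hub wrist px",hp)
for cam in("wrist","top","scene"):
    Q=P if cam=="wrist" else None
    for n,z in(("pointer_aim",.04),("pointer_pivot",.04),("mark_large",.03)):
        for r in env.landmark_of(n,cam)[:1]: print(cam,n,round(r["p"],2),atz(cam,r["xy"],z,Q)[:2])
x,yy=np.clip((hp-[60,45]).astype(int),0,[392,294])
cv2.imwrite("pics/%s.png"%sys.argv[1],np.hstack([cv2.resize(w[yy:yy+90,x:x+120],(400,300),interpolation=2),cv2.resize(c[240:315,280:380],(400,300),interpolation=2)]))
cv2.imwrite("raw_w.png",w);cv2.imwrite("raw_c.png",c);cv2.imwrite("raw_t.png",t)
import json;json.dump({k:np.array(v).tolist() for k,v in P.items()},open("w.json","w"));print("crop",x,yy)
E
python3 m.py d1
```

```text
t 7.925 pos [0.3221 0.3538 0.2903] yaw -0.0015 w 0.005 F [ 0.24 -0.14  0.48]
hub wrist px [213.2719 296.5752]
wrist pointer_aim 0.51 [0.4656 0.2482]
wrist mark_large 0.5 [0.4583 0.2399]
top pointer_aim 0.62 [ 0.5385 -0.266 ]
top pointer_pivot 0.54 [0.5323 0.2918]
top mark_large 0.56 [0.459  0.2447]
scene pointer_aim 0.73 [0.4711 0.2561]
scene pointer_pivot 0.74 [0.5222 0.284 ]
scene mark_large 0.57 [0.4693 0.2454]
crop 153 251
```

View pics/d1.png

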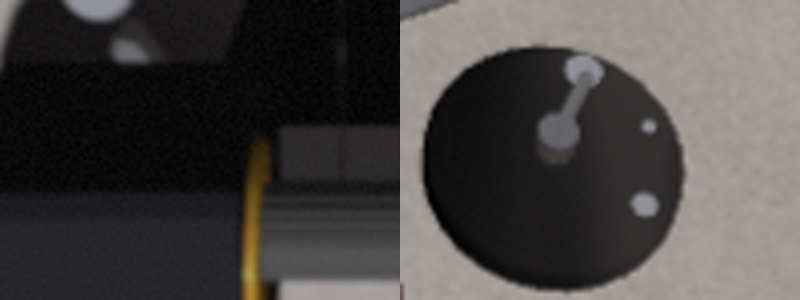

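In the scene panel the bar goes from hub (558,130) to tip (588,78), next to the large mark at (583,70). It stopped slightly short of the mark's middle, as intended. The wrist view is blocked by the fingers, so I'm moving for a clear one.

Request:
step_arm(
  motion=[
    [0.2, -0.1, 0, 0, -1],
    [0.4, -0.2, -0.05, 0, -1],
    [0.6, -0.2, -0.1, 0, -1],
    [0.65, -0.2, -0.15, 0, -1],
    [0.65, -0.2, -0.15, 0, -1],
  ],
)

```text
time_s: 9.15
position: [0.5186, 0.2913, 0.2389]
eef_rot: [[-1.0, 0.001, -0.004], [0.001, 1.0, -0.001], [0.004, -0.001, -1.0]]
force: [-0.6, 0.1, -0.3]
width: 0.007
gripper_force: 0.0
```

```bash
cat > f.py <<'E'
from h import *
import json,sys
from scipy.ndimage import map_coordinates
np.set_printoptions(precision=4,suppress=True)
s,y=state(); P=env.camera_params("wrist");w=env.grab_frame("wrist");c=env.grab_frame("scene")
cv2.imwrite("raw_w.png",w);cv2.imwrite("raw_c.png",c)
for cam,im,Q in(("wrist",w,P),("scene",c,env.camera_params("scene"))):
    g=cv2.cvtColor(im,6).astype(float)
    def blob(X,rad,z):   # bright disc centroid near X
        p=proj(cam,np.array([*X,z]),Q); yy,xx=np.mgrid[:384,:512]
        k=np.hypot(xx-p[0],yy-p[1])<rad; wt=np.clip(g-80,0,60)*k
        q=np.array([(xx*wt).sum(),(yy*wt).sum()])/wt.sum(); return atz(cam,(q+.5)/[512,384],z,Q)[:2]
    sc=Q["fx"]/np.linalg.norm(np.array(Q["R"])@[.5,.3,.05]+Q["t"])
    M=[blob(X,.02*sc,.035) for X in((.462,.2415),(.4958,.3652),(.449,.3113))]
    C=least_squares(lambda c:[np.hypot(*(m-c))-.082 for m in (M[1:] if cam=="scene" else M)],PIV).x
    print(cam,"marks",M[0],M[1],M[2],"pivot",C)
    # bar: brightness profile across bar at top-face height, r 25..55
    A=np.linspace(.1,1.1,401)
    for piv in (C,):
        sc_=[]
        for a in A:
            d=-np.array([np.cos(a),np.sin(a)]);n=np.array([d[1],-d[0]])
            def prof(o): 
                pts=np.array([proj(cam,np.array([*(piv+r*d+o*n),.062]),Q) for r in np.linspace(.024,.055,8)])
                return map_coordinates(g,[pts[:,1],pts[:,0]],order=1).mean()
            sc_.append(sum(prof(o) for o in(-.003,0,.003))/3-(prof(-.011)+prof(.011))/2)
        sc_=np.array(sc_);i=sc_.argmax();k=slice(max(i-25,0),i+26)
        f=np.polyfit(A[k],sc_[k],2);print(cam,"bar a",A[i],-f[1]/2/f[0],"score",sc_[i],"target",np.arctan2(*(C-M[0])[::-1]))
p=proj("wrist",np.array([.5,.28,.04]),P);print(p)
x,yy=np.clip((p-[80,60]).astype(int),0,[352,264])
cv2.imwrite("pics/%s.png"%sys.argv[1],cv2.resize(w[yy:yy+120,x:x+160],(640,480),interpolation=2))
E
python3 f.py d2
```

```text
t 9.15 pos [0.5186 0.2913 0.2389] yaw -0.0013 w 0.007 F [-0.6   0.14 -0.31]
wrist marks [0.4619 0.2417] [0.4956 0.3657] [0.4488 0.3118] pivot [0.528  0.2904]
wrist bar a 0.555 0.5464035304352545 score 87.42995482794879 target 0.6353886187642657
scene marks [0.4596 0.2414] [0.4959 0.3674] [0.4434 0.3131] pivot [0.522  0.2897]
scene bar a 0.72 0.7127035230511123 score 40.54359820260389 target 0.657832396366336
[245.9469 155.65  ]
```

View pics/d2.png

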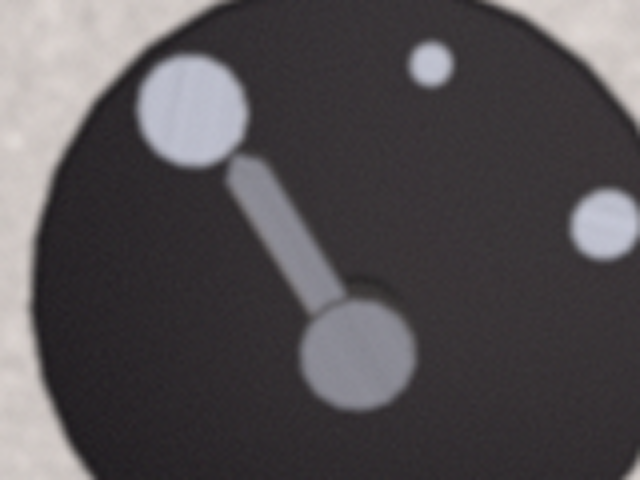

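The close view shows the large mark at crop (193,111), the hub at (358,354) and the tip at (245,160). The bar is at 0.546 rad and the mark at 0.635 rad. The push ended about 0.03 rad short of what was commanded, so I'm aiming at 0.667.

Run:
```python
from h import *
s,y=state();p=s["position"]
for a,off in ((.58,.038),(.58,.03),(.58,.0235),(.62,.0235),(.65,.0235),(.667,.0235),(.667,.038)):
    q=tcp(PIV,a,.05,off,1); print(a,off,(q-p[:2])/.3,(.0468-p[2])/.3,(a-y)/.5)
```

```text
t 9.25 pos [0.5176 0.2925 0.2412] yaw 0.0007 w 0.004 F [ 0.48  0.17 -0.26]
0.58 0.038 [-0.17338805  0.00606646] -0.648023815048581 1.1586146145424725
0.58 0.03 [-0.15877408 -0.01623921] -0.648023815048581 1.1586146145424725
0.58 0.0235 [-0.14690023 -0.03436257] -0.648023815048581 1.1586146145424725
0.62 0.0235 [-0.14572207 -0.04163354] -0.648023815048581 1.2386146145424726
0.65 0.0235 [-0.14464814 -0.04705266] -0.648023815048581 1.2986146145424726
0.667 0.0235 [-0.14396758 -0.05010843] -0.648023815048581 1.3326146145424727
0.667 0.038 [-0.17386811 -0.01213384] -0.648023815048581 1.3326146145424727
```

Request:
step_arm(
  motion=[
    [-0.09, 0.006, 0, 0.35, -1],
    [-0.173, 0.006, -0.1, 0.7, -1],
    [-0.173, 0.006, -0.25, 1, -1],
    [-0.173, 0.006, -0.4, 1, -1],
    [-0.173, 0.006, -0.52, 1, -1],
    [-0.173, 0.006, -0.6, 1, -1],
    [-0.173, 0.006, -0.648, 1, -1],
    [-0.173, 0.006, -0.648, 1, -1],
    [-0.173, 0.006, -0.648, 1, -1],
    [-0.173, 0.006, -0.648, 1, -1],
  ],
)

```text
time_s: 10.5
position: [0.4672, 0.2947, 0.0483]
eef_rot: [[-0.877, -0.48, 0.002], [-0.48, 0.877, 0.001], [-0.002, -0.0, -1.0]]
force: [-0.1, 0.3, 0.5]
width: 0.005
gripper_force: 0.0
```

Run:
```python
from h import *
s,y=state();p=s["position"]
for a,off in ((.58,.038),(.58,.03),(.58,.0235),(.62,.0235),(.65,.0235),(.667,.0235),(.667,.038)):
    q=tcp(PIV,a,.05,off,1); print(a,off,(q-p[:2])/.3,(.0468-p[2])/.3,(a-y)/.5)
```

```text
t 10.5 pos [0.4672 0.2947 0.0483] yaw 0.5008 w 0.005 F [-0.14  0.28  0.45]
0.58 0.038 [-0.00538217 -0.00123547] -0.005039817544876512 0.15838278339384493
0.58 0.03 [ 0.0092318  -0.02354114] -0.005039817544876512 0.15838278339384493
0.58 0.0235 [ 0.02110566 -0.0416645 ] -0.005039817544876512 0.15838278339384493
0.62 0.0235 [ 0.02228381 -0.04893546] -0.005039817544876512 0.238382783393845
0.65 0.0235 [ 0.02335774 -0.05435459] -0.005039817544876512 0.29838278339384505
0.667 0.0235 [ 0.0240383  -0.05741035] -0.005039817544876512 0.3323827833938451
0.667 0.038 [-0.00586223 -0.01943577] -0.005039817544876512 0.3323827833938451
```

Request:
step_arm(
  motion=[
    [0.009, -0.023, -0.004, 0.158, -1],
    [0.021, -0.041, -0.004, 0.158, -1],
    [0.022, -0.049, -0.004, 0.238, -1],
    [0.023, -0.054, -0.004, 0.298, -1],
    [0.0235, -0.057, -0.004, 0.332, -1],
    [0.0235, -0.057, -0.004, 0.332, -1],
    [-0.006, -0.02, -0.004, 0.332, -1],
    [-0.006, -0.015, 0.15, 0.332, -1],
    [-0.006, -0.01, 0.35, 0.332, -1],
    [0.1, -0.01, 0.55, 0, -1],
    [0.17, -0.01, 0.65, -0.35, -1],
    [0.17, -0.01, 0.65, -0.7, -1],
  ],
)

```text
time_s: 12.0
position: [0.5199, 0.2924, 0.2461]
eef_rot: [[-0.99, -0.144, 0.007], [-0.144, 0.99, 0.002], [-0.007, 0.001, -1.0]]
force: [-0.1, -0.3, -0.1]
width: 0.003
gripper_force: 0.0
```

Request:
step_arm(
  motion=[
    [0, 0, 0, -0.3, -1],
    [0, 0, 0, -0.3, -1],
    [0, 0, 0, -0.3, -1],
  ],
)

```text
time_s: 12.38
position: [0.5168, 0.2916, 0.2418]
eef_rot: [[-1.0, -0.004, -0.001], [-0.004, 1.0, -0.0], [0.001, -0.0, -1.0]]
force: [-0.2, 1.0, 0.5]
width: 0.006
gripper_force: 0.0
```

```bash
python3 f.py d3
```

```text
t 12.375 pos [0.5168 0.2916 0.2418] yaw 0.0039 w 0.006 F [-0.19  1.04  0.5 ]
wrist marks [0.4621 0.2416] [0.4957 0.3656] [0.449  0.3116] pivot [0.5281 0.2903]
wrist bar a 0.6375 0.6312743296384662 score 87.51523393552992 target 0.6354552782402348
scene marks [0.4593 0.2421] [0.4959 0.3674] [0.4433 0.313 ] pivot [0.5219 0.2897]
scene bar a 0.7775 0.7757192911778723 score 45.17784726512567 target 0.6500925098939954
[245.6873 156.0125]
```

The pointer is at about 0.634 rad against a target of 0.635, so the dial is done (hub parallax check to follow). Moving above the jug.

Request:
step_arm(
  motion=[
    [0.05, -0.05, 0.2, 0, -1],
    [0.1, -0.25, 0.35, 0, -1],
    [0.1, -0.45, 0.35, 0, -1],
    [0.1, -0.65, 0.35, 0, -1],
    [0.1, -0.85, 0.35, 0, -1],
    [0.1, -1, 0.35, 0, -1],
  ],
)

```text
time_s: 13.22
position: [0.547, -0.011, 0.3471]
eef_rot: [[-1.0, -0.001, 0.0], [-0.001, 1.0, -0.0], [-0.0, -0.0, -1.0]]
force: [0.8, 0.3, 0.2]
width: 0.003
gripper_force: 0.0
```

Request:
step_arm(
  motion=[
    [0, -0.18, 0, 0, -1],
    [0, -0.31, 0, 0, -1],
    [0, -0.31, 0, 0, -1],
    [0, -0.31, 0, 0, -1],
    [0, -0.31, 0, 0, -1],
  ],
)

```text
time_s: 13.85
position: [0.5474, -0.1004, 0.3471]
eef_rot: [[-1.0, -0.003, 0.0], [-0.003, 1.0, 0.0], [-0.0, 0.0, -1.0]]
force: [-0.4, 0.6, -0.3]
width: 0.003
gripper_force: 0.0
```

```bash
cat > g.py <<'E'
from h import *
import sys,json
np.set_printoptions(precision=4,suppress=True)
s,y=state(); P=env.camera_params("wrist");w=env.grab_frame("wrist");t=env.grab_frame("top");c=env.grab_frame("scene")
for n,i in zip("wtc",(w,t,c)): cv2.imwrite(f"{sys.argv[1]}_{n}.png",i)
json.dump({k:np.array(v).tolist() for k,v in P.items()},open(sys.argv[1]+".json","w"))
for cam in("wrist","top","scene"):
    Q=P if cam=="wrist" else None
    for n,z in(("nozzle",.162),("spout_pivot",.2),("jug",.015)):
        for r in env.landmark_of(n,cam)[:1]: print(cam,n,round(r["p"],2),np.array(r["xy"])*[512,384],atz(cam,r["xy"],z,Q)[:2])
cv2.imwrite("pics/%s.png"%sys.argv[1],cv2.resize(w[:300],(768,450),interpolation=2))
E
python3 g.py s1
python3 - <<'E'
from h import *
# hub check from dial picture d3 (raw_w of f.py): crop offset known (165,96)
g=cv2.imread("pics/d3.png",0)
k=cv2.HoughCircles(cv2.medianBlur(g,5),cv2.HOUGH_GRADIENT,1,50,param1=80,param2=20,minRadius=45,maxRadius=70);print(k)
E
```

```text
t 13.85 pos [ 0.5474 -0.1004  0.3471] yaw 0.0026 w 0.003 F [-0.38  0.62 -0.27]
wrist nozzle 0.59 [189.696  124.1856] [ 0.4919 -0.1736]
wrist jug 0.75 [251.1872 111.0144] [ 0.4833 -0.1068]
top nozzle 0.62 [283.2896 216.8832] [ 0.4888 -0.1712]
top spout_pivot 0.64 [267.6224 175.7184] [ 0.6365 -0.117 ]
top jug 0.75 [302.08   208.2048] [ 0.5302 -0.2592]
scene nozzle 0.86 [254.3104 159.5136] [ 0.4941 -0.165 ]
scene spout_pivot 0.72 [212.6848 175.6032] [ 0.6731 -0.1371]
scene jug 0.76 [262.6048 194.688 ] [ 0.4878 -0.1148]
[[[191.5 109.5  55. ]
  [354.5 352.5  55.9]]]
```

View pics/s1.png

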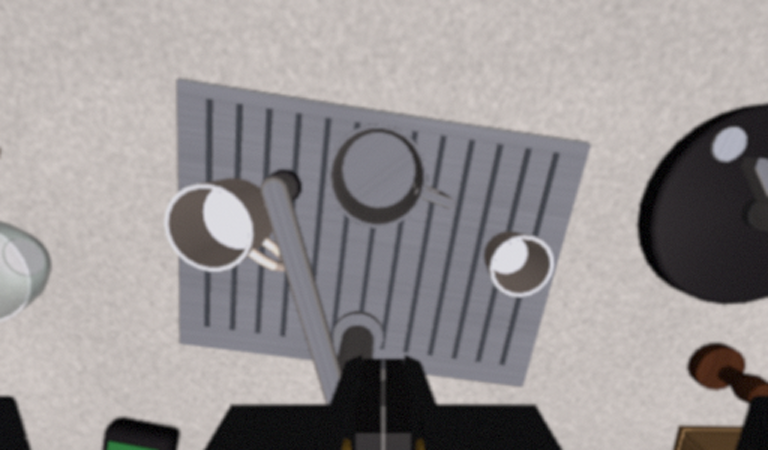

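The wrist view shows the jug's mouth centred at about (378,176) in the picture and the nozzle end at about (285,186). The tube runs down to (335,400), and the column foot is at about (358,340).

```bash
cat > j.py <<'E'
from h import *
import json
np.set_printoptions(precision=4,suppress=True)
P=json.load(open("s1.json"))
n=lambda x,y:((x+.5)/512,(y+.5)/384)
# hub check: rebuild the camera at the d3 pose
R=np.array(P["R"]);c=-R.T@np.array(P["t"])+np.array([.5168,.2916,.2418])-[.5474,-.1004,.3471]
D=dict(P);D["t"]=-R@c
cr=lambda x,y:(165+(x+.5)/4-.5,96+(y+.5)/4-.5)
print("hub",atz("w",n(*cr(354.5,352.5)),.066,D),"mark",atz("w",n(*cr(191.5,109.5)),.035,D))
w=cv2.imread("s1_w.png",0)
cw=cv2.resize(w[:300],(1536,900),interpolation=cv2.INTER_CUBIC)
print(cv2.HoughCircles(cv2.medianBlur(cw[200:500,600:900],7),cv2.HOUGH_GRADIENT,1,30,param1=80,param2=15,minRadius=75,maxRadius=105))
jw=ray("w",(252.3/512,117.5/384),P);jt=ray("top",((130+538/4)/512,(140+318/4)/384));js=ray("scene",((190+210/2.8)/512,(120+155/2.8)/384))
for o,d in(jw,jt,js):print("mouth",o+d*(.135-o[2])/d[2])
print(tri([jw,jt,js]),tri([jw,jt]))
print("foot",atz("w",(238.7/512,228/384),.017,P))
# tube axis at z=.2 from edge pixels (picture coords /1.5): centre line samples, top of tube silhouettes ~ z .2
for x,y in((278,190),(291,240),(303.5,285),(317,335),(331,385)): print("tube",atz("w",(x/1.5/512,y/1.5/384),.2,P)[:2])
E
python3 j.py
```

```text
hub [0.5282 0.29   0.066 ] mark [0.4622 0.2413 0.035 ]
[[[154.5 155.5  91.1]
  [169.5 127.5  90.8]]]
mouth [ 0.4861 -0.104   0.135 ]
mouth [ 0.4827 -0.1034  0.135 ]
mouth [ 0.4886 -0.1     0.135 ]
(array([ 0.485 , -0.1041,  0.1293]), [np.float64(0.0014027328308474215), np.float64(0.002069679955002814), np.float64(0.0007786366914183538)]) (array([ 0.4848, -0.1039,  0.1274]), [np.float64(0.0017242602294533572), np.float64(0.0017242602294533546)])
foot [ 0.6862 -0.1298  0.017 ]
tube [ 0.4913 -0.1698]
tube [ 0.5247 -0.1635]
tube [ 0.557  -0.1567]
tube [ 0.5957 -0.1489]
tube [ 0.6376 -0.1401]
```

Run:
```python
from h import *
s,y=state();p=s["position"];SP=np.array([.6755,-.132])
for a,off in ((.2,.055),(.2,.025),(.15,.025),(.1,.025),(.05,.025),(0,.025),(-.05,.025),(-.1,.025),(-.12,.025),(-.146,.025),(-.146,.05)):
    q=tcp(SP,a,.13,off,-1); print(a,off,q,(q-p[:2])/.3,(.188-p[2])/.3,(a-y)/.5)
```

```text
t 14.45 pos [ 0.5473 -0.1017  0.347 ] yaw 0.0007 w 0.007 F [-0.49 -0.38  0.27]
0.2 0.055 [ 0.55901816 -0.21173067] [ 0.03897188 -0.36668665] -0.5299593216506975 0.3985688636754975
0.2 0.025 [ 0.55305808 -0.18232868] [ 0.01910495 -0.26867999] -0.5299593216506975 0.3985688636754975
0.15 0.025 [ 0.55069571 -0.17614623] [ 0.0112304  -0.24807185] -0.5299593216506975 0.2985688636754975
0.1 0.025 [ 0.54864529 -0.16985345] [ 0.00439567 -0.2270959 ] -0.5299593216506975 0.1985688636754975
0.05 0.025 [ 0.54691195 -0.16346605] [-0.00138216 -0.20580456] -0.5299593216506975 0.0985688636754975
0 0.025 [ 0.5455 -0.157 ] [-0.00608865 -0.18425107] -0.5299593216506975 -0.0014311363245025077
-0.05 0.025 [ 0.54441299 -0.15047146] [-0.00971202 -0.16248928] -0.5299593216506975 -0.10143113632450251
-0.1 0.025 [ 0.54365362 -0.14389676] [-0.01224324 -0.1405736 ] -0.5299593216506975 -0.20143113632450252
-0.12 0.025 [ 0.54344207 -0.14125763] [-0.01294841 -0.1317765 ] -0.5299593216506975 -0.2414311363245025
-0.146 0.025 [ 0.54324603 -0.13782138] [-0.01360187 -0.12032234] -0.5299593216506975 -0.29343113632450246
-0.146 0.05 [ 0.53960899 -0.1625554 ] [-0.02572536 -0.20276908] -0.5299593216506975 -0.29343113632450246
```

Request:
step_arm(
  motion=[
    [0.02, -0.18, 0, 0.2, -1],
    [0.039, -0.367, 0, 0.4, -1],
    [0.039, -0.367, -0.15, 0.4, -1],
    [0.039, -0.367, -0.3, 0.4, -1],
    [0.039, -0.367, -0.43, 0.4, -1],
    [0.039, -0.367, -0.53, 0.4, -1],
    [0.039, -0.367, -0.53, 0.4, -1],
    [0.032, -0.335, -0.53, 0.4, -1],
    [0.026, -0.305, -0.53, 0.4, -1],
    [0.022, -0.285, -0.53, 0.4, -1],
    [0.019, -0.27, -0.53, 0.4, -1],
    [0.019, -0.27, -0.53, 0.4, -1],
  ],
)

```text
time_s: 15.95
position: [0.5531, -0.1824, 0.1884]
eef_rot: [[-0.98, -0.2, 0.0], [-0.2, 0.98, -0.0], [-0.0, -0.0, -1.0]]
force: [0.2, 0.3, -0.1]
width: 0.007
gripper_force: 0.0
```

Run:
```python
from h import *
s,y=state();p=s["position"];SP=np.array([.6755,-.132])
for a,off in ((.2,.025),(.15,.025),(.1,.025),(.05,.025),(0,.025),(-.05,.025),(-.1,.025),(-.146,.025),(-.1,.05)):
    q=tcp(SP,a,.13,off,-1); print(a,off,q,(q-p[:2])/.3,(.188-p[2])/.3,(a-y)/.5)
```

```text
t 15.95 pos [ 0.5531 -0.1824  0.1884] yaw 0.2012 w 0.007 F [ 0.16  0.28 -0.14]
0.2 0.025 [ 0.55305808 -0.18232868] [-0.0001683   0.00016555] -0.001312286944044061 -0.0024690295690864006
0.15 0.025 [ 0.55069571 -0.17614623] [-0.00804285  0.0207737 ] -0.001312286944044061 -0.10246902956908643
0.1 0.025 [ 0.54864529 -0.16985345] [-0.01487758  0.04174965] -0.001312286944044061 -0.2024690295690864
0.05 0.025 [ 0.54691195 -0.16346605] [-0.02065541  0.06304098] -0.001312286944044061 -0.3024690295690864
0 0.025 [ 0.5455 -0.157 ] [-0.0253619   0.08459448] -0.001312286944044061 -0.4024690295690864
-0.05 0.025 [ 0.54441299 -0.15047146] [-0.02898527  0.10635626] -0.001312286944044061 -0.5024690295690865
-0.1 0.025 [ 0.54365362 -0.14389676] [-0.03151649  0.12827195] -0.001312286944044061 -0.6024690295690864
-0.146 0.025 [ 0.54324603 -0.13782138] [-0.03287512  0.14852321] -0.001312286944044061 -0.6944690295690864
-0.1 0.05 [ 0.54115779 -0.16877186] [-0.03983594  0.04535493] -0.001312286944044061 -0.6024690295690864
```

Request:
step_arm(
  motion=[
    [-0.008, 0.021, 0, -0.1, -1],
    [-0.015, 0.042, 0, -0.2, -1],
    [-0.021, 0.063, 0, -0.3, -1],
    [-0.025, 0.085, 0, -0.4, -1],
    [-0.029, 0.106, 0, -0.5, -1],
    [-0.031, 0.12, 0, -0.57, -1],
    [-0.032, 0.13, 0, -0.61, -1],
    [-0.032, 0.13, 0, -0.61, -1],
    [-0.036, 0.085, 0, -0.61, -1],
    [-0.04, 0.045, 0, -0.61, -1],
    [-0.04, 0.03, 0.15, -0.61, -1],
    [-0.04, 0.03, 0.3, -0.61, -1],
  ],
)

```text
time_s: 17.45
position: [0.5405, -0.175, 0.2785]
eef_rot: [[-0.994, 0.105, -0.001], [0.105, 0.994, 0.001], [0.001, 0.001, -1.0]]
force: [0.0, -0.7, 0.4]
width: 0.004
gripper_force: 0.0
```

Request:
step_arm(
  motion=[
    [0.01, 0.05, 0.2, 0.1, -1],
    [0.02, 0.2, 0.23, 0.2, -1],
    [0.02, 0.25, 0.23, 0.2, -1],
    [0.02, 0.25, 0.23, 0.2, -1],
    [0.02, 0.25, 0.23, 0.2, -1],
  ],
)

```text
time_s: 18.08
position: [0.5466, -0.0997, 0.3458]
eef_rot: [[-1.0, 0.005, -0.002], [0.005, 1.0, 0.0], [0.002, 0.0, -1.0]]
force: [-0.4, -0.3, 0.1]
width: 0.004
gripper_force: 0.0
```

```bash
python3 g.py s2
```

```text
t 18.075 pos [ 0.5466 -0.0997  0.3458] yaw -0.0054 w 0.004 F [-0.44 -0.26  0.13]
wrist nozzle 0.72 [239.9232 119.1936] [ 0.485  -0.1162]
wrist jug 0.8 [248.0128 113.088 ] [ 0.4848 -0.1106]
top nozzle 0.75 [270.2848 220.6848] [ 0.4763 -0.1232]
top spout_pivot 0.62 [270.8992 165.1968] [ 0.6746 -0.1301]
top jug 0.87 [261.2224 219.9168] [ 0.4881 -0.0954]
scene spout_pivot 0.8 [210.4832 179.2896] [ 0.6872 -0.1258]
scene jug 0.73 [263.5776 193.6896] [ 0.482  -0.1172]
```

View pics/s2.png

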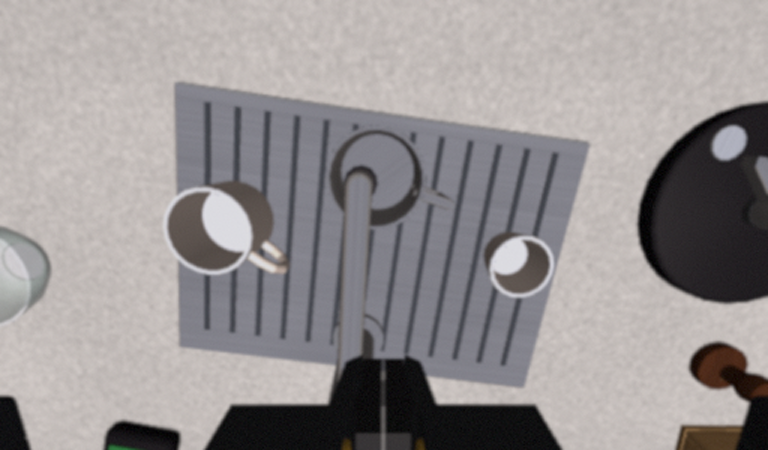

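The spout has moved: the nozzle end is at about (360,176) and the jug's rim is still centred at (377,177). The nozzle is short of the middle by roughly 8 mm, and the jug and mug have not moved. I'm measuring the tube's angle by its edges.

```bash
cat > k.py <<'E'
from h import *
import json,sys
from scipy.ndimage import map_coordinates
np.set_printoptions(precision=4,suppress=True)
def fit(name):
    P=json.load(open(name+".json"));g=cv2.GaussianBlur(cv2.imread(name+"_w.png",0).astype(np.float32),(0,0),.7)
    G=np.abs(cv2.Sobel(g,cv2.CV_32F,1,0))
    def E(v):
        a,py=v;piv=np.array([.6755,py]);d=-np.array([np.cos(a),np.sin(a)]);n=np.array([-d[1],d[0]])
        p=np.array([proj("w",np.array([*(piv+r*d+o*n),.2]),P) for r in np.linspace(.06,.175,40) for o in(-.009,.009)])
        v=map_coordinates(G,[p[:,1],p[:,0]],order=1);return np.minimum(v,80).mean()
    best=max(((E((a,py)),a,py) for a in np.arange(-.25,.3,.01) for py in np.arange(-.138,-.124,.001)))
    best=max(((E((a,py)),a,py) for a in best[1]+np.arange(-.012,.013,.002) for py in best[2]+np.arange(-.001,.0012,.0005)))
    a,py=best[1:];N=np.array([.6755,py])-.19*np.array([np.cos(a),np.sin(a)]);print(name,best,"nozzle",N)
    cw=cv2.resize(g[:300].astype(np.uint8),(1536,900),interpolation=2)
    x0,y0=(proj("w",np.array([.485,-.104,.135]),P)*3-150).astype(int)
    h=cv2.HoughCircles(cv2.medianBlur(cw[y0:y0+300,x0:x0+300],5),cv2.HOUGH_GRADIENT,1,3,param1=60,param2=12,minRadius=75,maxRadius=100)
    for c in h[0][:4]: q=(np.array([x0,y0])+c[:2]+.5)/3; print("mouth",atz("w",(q/[512,384]),.135,P)[:2],c[2])
for n in sys.argv[1:]: fit(n)
E
python3 k.py s1 s2
```

```text
s1 (np.float32(59.49839), np.float64(-0.1359999999999999), np.float64(-0.1375)) nozzle [ 0.4873 -0.1117]
mouth [ 0.4863 -0.1047] 92.8
mouth [ 0.4863 -0.1059] 96.0
mouth [ 0.4855 -0.1035] 94.9
mouth [ 0.4882 -0.1051] 90.6
s2 (np.float32(63.0967), np.float64(-0.07799999999999985), np.float64(-0.1285)) nozzle [ 0.4861 -0.1137]
mouth [ 0.4865 -0.1055] 94.9
mouth [ 0.4869 -0.1043] 91.7
mouth [ 0.4876 -0.1055] 91.7
mouth [ 0.4865 -0.1071] 98.3
```

Request:
step_arm(
  motion=[
    [-0.01, -0.14, 0, -0.1, -1],
    [-0.02, -0.28, 0, -0.2, -1],
    [-0.02, -0.28, -0.15, -0.2, -1],
    [-0.02, -0.28, -0.3, -0.2, -1],
    [-0.02, -0.28, -0.43, -0.2, -1],
    [-0.02, -0.28, -0.526, -0.2, -1],
    [-0.02, -0.26, -0.526, -0.2, -1],
    [-0.02, -0.24, -0.526, -0.2, -1],
    [-0.02, -0.24, -0.526, -0.2, -1],
    [-0.02, -0.24, -0.526, -0.2, -1],
  ],
)

```text
time_s: 19.92
position: [0.5417, -0.1709, 0.1906]
eef_rot: [[-0.995, 0.104, 0.002], [0.104, 0.995, -0.001], [-0.002, -0.001, -1.0]]
force: [1.7, -0.2, -0.0]
width: 0.004
gripper_force: 0.0
```

Run:
```python
from h import *
s,y=state();p=np.mean([env.observe()["position"] for _ in range(3)],0)
print((np.array([.5435,-.1434,.188])-p)/.3,(np.array([.543,-.1369,.188])-p)/.3,(-.104-y)/.5,(-.15-y)/.5)
```

```text
t 19.925 pos [ 0.5417 -0.1709  0.1906] yaw -0.1039 w 0.004 F [ 1.73 -0.2  -0.01]
[ 0.00601478  0.09178481 -0.00858893] [ 0.00434811  0.11345148 -0.00858893] -0.0002449135604330466 -0.09224491356043305
```

Request:
step_arm(
  motion=[
    [0.002, 0.03, -0.005, 0, -1],
    [0.004, 0.06, -0.005, 0, -1],
    [0.005, 0.085, -0.005, 0, -1],
    [0.005, 0.095, -0.005, -0.04, -1],
    [0.004, 0.104, -0.005, -0.07, -1],
    [0.004, 0.113, -0.005, -0.09, -1],
    [0.004, 0.113, -0.005, -0.09, -1],
    [0.004, 0.113, -0.005, -0.09, -1],
    [0.004, 0.06, -0.005, -0.09, -1],
    [0.004, 0, -0.005, -0.09, -1],
    [0.004, -0.01, 0.15, -0.09, -1],
    [0.004, -0.01, 0.3, -0.09, -1],
  ],
)

```text
time_s: 21.42
position: [0.5418, -0.1755, 0.2798]
eef_rot: [[-0.989, 0.151, -0.001], [0.151, 0.989, 0.0], [0.001, 0.0, -1.0]]
force: [-0.0, 0.2, -0.1]
width: 0.008
gripper_force: 0.0
```

Request:
step_arm(
  motion=[
    [0.01, 0.05, 0.2, 0.1, -1],
    [0.02, 0.2, 0.23, 0.29, -1],
    [0.02, 0.24, 0.23, 0.29, -1],
    [0.02, 0.24, 0.23, 0.29, -1],
    [0.02, 0.24, 0.23, 0.29, -1],
  ],
)

```text
time_s: 22.05
position: [0.5478, -0.1029, 0.3469]
eef_rot: [[-1.0, 0.006, -0.002], [0.006, 1.0, 0.0], [0.002, 0.0, -1.0]]
force: [0.2, -1.1, -1.0]
width: 0.004
gripper_force: 0.0
```

```bash
python3 g.py s3; python3 k.py s2 s3
```

```text
t 22.05 pos [ 0.5478 -0.1029  0.3469] yaw -0.0059 w 0.004 F [ 0.24 -1.11 -1.01]
wrist nozzle 0.73 [251.1872 118.8864] [ 0.486  -0.1068]
wrist jug 0.91 [250.112  111.0912] [ 0.483  -0.1103]
top nozzle 0.71 [261.2224 218.688 ] [ 0.4845 -0.0904]
top spout_pivot 0.63 [272.9984 165.888 ] [ 0.6719 -0.1376]
top jug 0.7 [259.2768 217.8816] [ 0.4964 -0.088 ]
scene spout_pivot 0.71 [211.3024 176.9856] [ 0.68   -0.1338]
scene jug 0.58 [262.6048 194.112 ] [ 0.4862 -0.1172]
s2 (np.float32(63.0967), np.float64(-0.07799999999999985), np.float64(-0.1285)) nozzle [ 0.4861 -0.1137]
mouth [ 0.4865 -0.1055] 94.9
mouth [ 0.4869 -0.1043] 91.7
mouth [ 0.4876 -0.1055] 91.7
mouth [ 0.4865 -0.1071] 98.3
s3 (np.float32(53.182728), np.float64(-0.12199999999999989), np.float64(-0.127)) nozzle [ 0.4869 -0.1039]
mouth [ 0.4859 -0.1046] 92.9
mouth [ 0.4843 -0.1046] 90.6
mouth [ 0.4862 -0.1074] 98.3
mouth [ 0.4832 -0.105 ] 88.2
```

View pics/s3.png

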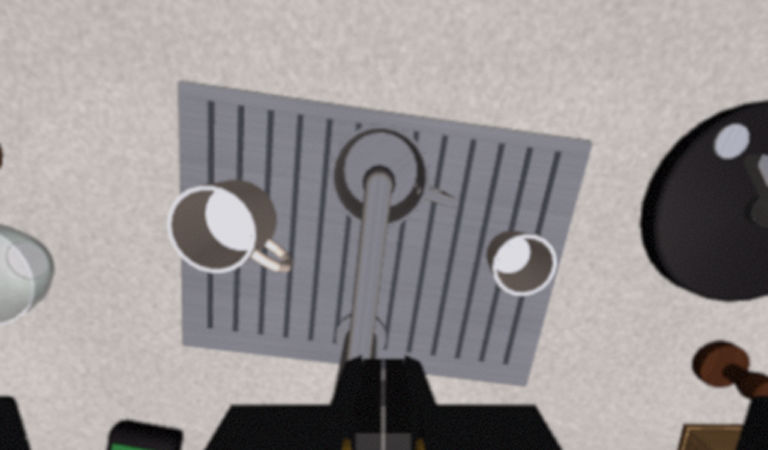

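The nozzle end at (379,178) now sits on the middle of the jug's rim, which is centred at about (380,176). The fit gives the nozzle at y = -0.104 and the mouth at y = -0.105. Jug, mug and cup are where they stood, and the arm is clear of everything.

```bash
python3 -c "
from rig import env
print(env.hand_in())"
```

```text
the job is handed in; nothing more can be done
None
```

The job is handed in: by my measurements the pointer aims within about 0.5 mm of the large mark's middle, the nozzle is within about 1–2 mm of the jug mouth's middle, and the jug, mug and cup still stand where they were.

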